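# Shut the nail-tip box and slide it home under the bottle riser

### The job

Put the box of nail tips away: tip its lid shut with a fingertip while the box is still out in front of the white two-step bottle riser, since an open lid would catch on the deck. Then push the box along the table, under the riser's front deck, until it sits square and fully home against the back panel with the lid shut flat. The lid has no catch and the tips would spill, so never lift or tip the box, and leave the bottles on the riser and the other things on the table where they are.

Things in the scene. Friction and masses are not known exactly. Their poses are not given: they have to be found in the camera images.
- tip_box: clear plastic box of nail tips, loose on the table, 91 deep (its x) x 140 wide (y) x 27 high when shut, 0.18 to 0.35 kg; solid from -43 to +43 mm in x, -65 to +70 in y. Origin: centre of its underside. +x: hinge side, facing the riser; -x: the long front side nearer the robot. The lid has no catch.
- tip_box_lid (a joint): angle of the box's lid: 0 shut, 1.57 upright, 2.0 its stop. Hinge line along the box's y, 44 mm behind its origin, 26 mm up; lid 2 mm thick, 135 wide, reaching 85 mm from the hinge. Light (30 g), with slight friction (0.01 N m): it stays near upright or sinks shut once pushed well over; a hard jolt, or pressing on its raised edge, tips the box. A white strip marks its free edge.
- lid_edge (a point): middle of the lid's free edge (85 mm from the hinge line)
- riser: white acrylic two-step bottle riser, fixed, 156 wide. Origin on the table midway between its sides, 50 mm behind its front edge; +x away from the robot. Front deck x -50 to -3, underside 36 up, top 41; rear deck behind it, top 70, bottles on it. Below: space open to the front, 146 wide, 80 deep, ended by a back panel at x = +30. Box fully home: its origin at x = -13, front 6 mm out of the deck.
- riser_mouth (a point): middle of the riser's front opening, 18 mm above the table
- riser_stop (a point): middle of the front face of the riser's back panel, 14 mm above the table: the stop
- bottle_left: pale polish bottle, 29 wide x 89 high, loose on the riser's rear deck at the left; origin under it
- bottle_mid: square dark polish bottle, 29 x 85 high, loose on the riser's rear deck in the middle
- bottle_right: square polish bottle, 27 x 81 high, loose on the riser's rear deck at the right
- powder_jar: cream jar with a wide screw lid, 49 wide x 50 high, on the table just left of the riser
- buffer_block: four-sided buffer block, 26 x 94 x 26, lying at the front left
- dappen_jar: small lidded jar, 35 wide x 30 high, on the table left of the box
- cuticle_nipper: steel cuticle nipper, 34 x 100 x 9, lying at the left
- files_box: white carton, 45 x 110 x 62 high, to the left
- nail_clipper: steel nail clipper, 14 x 78 x 12, lying left of the riser
- white_polish: polish bottle with black cap, 31 wide x 77 high, standing at the left
- box_back (a point): middle of the box's back (hinge) side: 43 mm behind its origin, 14 mm up
- lamp_head (a point): middle of the lower rim of the work lamp's fixed shade, 200 wide, which hangs 306 mm above the table; its arm runs from there to the right at 400 and more. Keep wrist and gripper clear of it. The next table's lamp hangs as low 360 mm to its left.

How it is judged:
By the outcome, as a careful person would: the job done as asked, in the order asked, and still so for the second after the job is handed in, with the robot touching nothing.
It also fails if it takes over 72 s, if anything falls off the work surface, if the arm or the gripper's body presses on something with over 40 N, if the wrist force passes 120 N, or if a joint passes its speed limit or range.

### The arm

A 6-joint arm with a two-finger parallel gripper is mounted at the origin on a cart in front of the work surface, level with it; the furniture and walls round the work are solid. World frame = base frame: x ahead of the robot, y to its left, z up, the work surface at z = 0. Lengths are in m, angles in rad, forces in N, time in s.
With the tool pointing down it reaches from about 0.425 to 0.95 m from the base axis. Payload 3.5 kg.
Tool frame: the origin (TCP) lies at the very end of the fingers, on their centre line; the grasp point (between the pads) lies 19 mm behind it; z points along the fingers, y is the line along which they close (so a half turn about z gives the same grasp; the last joint's range is limited). The gripper opens to 85 mm and grips with 20 to 120 N. Pads are 22 mm wide; open, the fingers measure 114 mm over their backs; the gripper's body (76 mm by 85 mm) begins 54 mm behind the grasp point. The pads swing forward as they close: fully open they stand 13 mm farther back than shut.
Start: joints at [-1.326, 0.286, 1.577, -0, 1.279, -0.15], TCP at [0.26, -0.623, 0.231] pointing down, gripper open.
Joint ranges: [-2.77, 2.77], [-0.9, 2.22], [0.21, 2.48], [-1.53, 4.67], [0.24, 2.81], [-2.84, 2.84]. Speed limits (rad/s): [2.79, 2.79, 3.14, 3.14, 3.14, 3.14].

### API

Orientations are given as a unit quaternion [x, y, z, w].
In Python, from plant import bot, read_camera, camera_params, ticket gives the robot as it stands. The module is installed in compiled form; this text tells all that it offers.
- The arm moves only by the tool servo_tool, never from a script. Its argument "rows" is a list of rows, each a list of 3 entries, a list of its own where there are three numbers: the shift along the tool's x, y, z in cm, then the turn, a rotation vector about the tool's x, y, z in degrees, then the closure, from -1 (fully open) to 1 (shut). A call has 1 to 12 rows; each row shifts and turns the commanded pose from where the row before left it, along the tool's axes as they then stand; what a row does not reach is not made up. A row lasts 1/10 s, in which the tool goes at most 50 mm and 8.59 degrees, less where a joint would pass 70% of its speed; a pose out of reach is approached as far as the arm can. A call with a gripper value outside its range is refused whole. The fingers move at their own pace and stop on an object; "newtons" is the grip in N (left out, the last holds). Time passes only in rows, so rows that do not move let the fingers close. It gives the time, the measured TCP pose, the force, the opening and the grip force at its end, in the units of the state.
- bot.get_obs(): the state, without advancing time (a new reading comes with each control period).
- read_camera(name): name is "side" or "top"; returns the picture (480x640x3 uint8, red, green, blue); there is no depth.
- camera_params(name): a dict with "fx", "fy", "cx", "cy" (pixels), "rvec" (rotation vector, rad) and "tvec" (3), from world to camera coordinates, as OpenCV has them. Camera axes: x right, y down, z forward; pixel columns grow to the right and rows downward; lengths in m; the calibration is good to about 2 mm. A picture is of the moment at which its call begins. camera_params takes no time and is no camera call.
- ticket.close_job(): hands the job in; it is judged then, once.
The state is a dict: "time": time; "qpos": joint angles; "qd": joint speeds; "joint_efforts": joint torques, N m; "eef_pos": TCP position; "eef_rot": TCP orientation; "force": force on the tool from outside, world axes, zero at the start; "ft_torque": the same for the moment, N m; "gripper_width": finger opening in m; "finger_force": force on a finger pad.
Only numpy, scipy, OpenCV 4.12 (cv2) and the standard library are available. Lean on these libraries where they do the work, as an engineer would, in place of code of your own. Each camera call takes 0.05 s, during which the arm holds its last target. There are 200 camera calls.

## Working session

There is one attempt and no reset: what is moved stays moved. The work goes in short steps, Python scripts to look and compute and a tool call to move; the robot and the scene stay as the last step left them, time stands still between calls to the robot, and variables do not carry over. Pictures are saved under pics/ and viewed, at most 10 in all, crops included, and the job is handed in when it is done.

Besides the shell and the picture viewer there is one more tool, called after "Request:" as a command line: name --argument value ..., lists and objects as JSON in quotes. servo_tool: Moves the arm, as the interface text tells. Its arguments: {"type":"object","properties":{"rows":{"type":"array","items":{"type":"array"}},"newtons":{"type":"number"}},"required":["rows"]}

```bash
mkdir -p pics; cat > h.py <<'E'
import numpy as np,cv2
from plant import bot,read_camera,camera_params,ticket
def snap(n,f):
    im=read_camera(n); cv2.imwrite('pics/'+f,im[:,:,::-1]); return im
def cam(n):
    p=camera_params(n); K=np.array([[p['fx'],0,p['cx']],[0,p['fy'],p['cy']],[0,0,1.]])
    return K,np.array(p['rvec'],float),np.array(p['tvec'],float)
def ray(n,uv):
    K,r,t=cam(n); R=cv2.Rodrigues(r)[0]
    return -R.T@t, R.T@np.linalg.solve(K,[*uv,1.])
def onz(n,uv,z):
    c,d=ray(n,uv); return c+d*(z-c[2])/d[2]
def proj(n,P):
    K,r,t=cam(n); return cv2.projectPoints(np.array(P,float).reshape(-1,1,3),r,t,K,None)[0].reshape(-1,2)
def tri(uv1,uv2):
    a,b=ray('side',uv1),ray('top',uv2)
    A=np.stack([a[1],-b[1]],1); s=np.linalg.lstsq(A,b[0]-a[0],rcond=None)[0]
    p,q=a[0]+s[0]*a[1],b[0]+s[1]*b[1]; return (p+q)/2,np.linalg.norm(p-q)
E
python3 - <<'E'
from h import *
for n in('side','top'):
    snap(n,n+'0.png'); print(n,ray(n,(320,240)))
o=bot.get_obs(); print(o['eef_pos'],o['eef_rot'],o['time'])
E
```

```text
side (array([0.20211089, 0.72764543, 0.78126124]), array([ 0.33822607, -0.71740694, -0.61020286]))
top (array([0.3140469 , 0.08910821, 1.18275401]), array([ 0.17956383, -0.00399502, -0.98378707]))
[ 0.25951007 -0.6224835   0.23004415] [ 9.80576288e-01  1.96135116e-01 -5.62385659e-05 -1.07533770e-03] 0.1
```

View pics/side0.png

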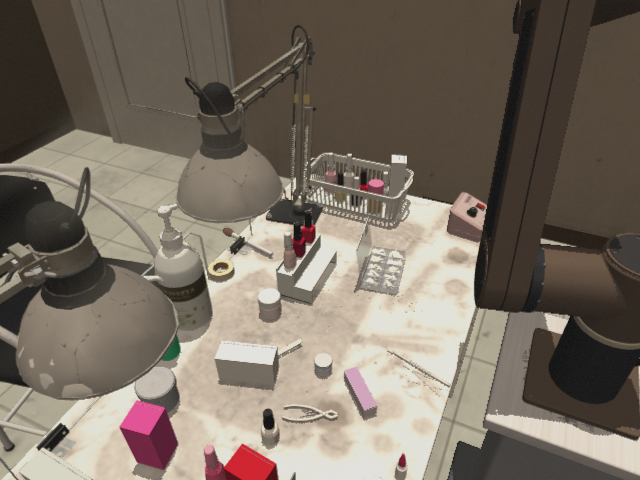

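View pics/top0.png

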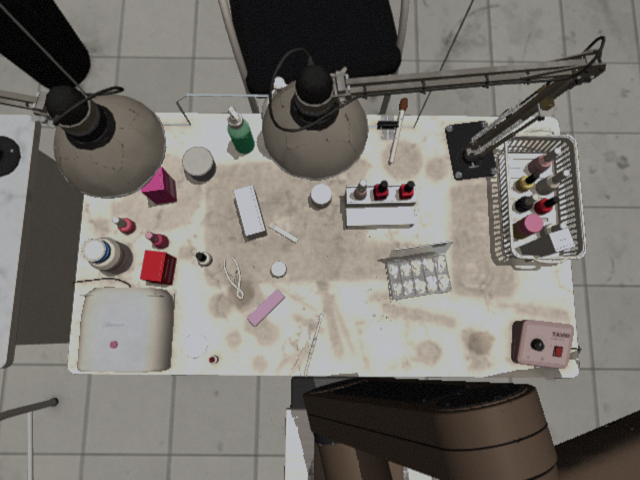

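The top view shows the riser at about (380,207). The open box is at (418,275), offset to the right and slightly yawed, with its lid's free edge near (418,250). I'll zoom in on both views.

```bash
python3 - <<'E'
import cv2,numpy as np
a=cv2.imread('pics/top0.png')[170:310,330:470]; b=cv2.imread('pics/side0.png')[200:310,260:420]
a=cv2.resize(a,None,fx=4,fy=4,interpolation=2);cv2.imwrite('pics/ta.png',a)
b=cv2.resize(b,None,fx=5,fy=5,interpolation=2);cv2.imwrite('pics/sb.png',b)
E
```

```text
(no output)
```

View pics/ta.png

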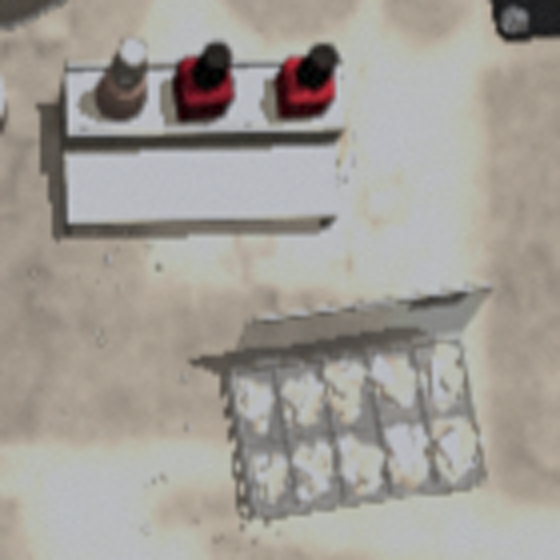

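View pics/sb.png

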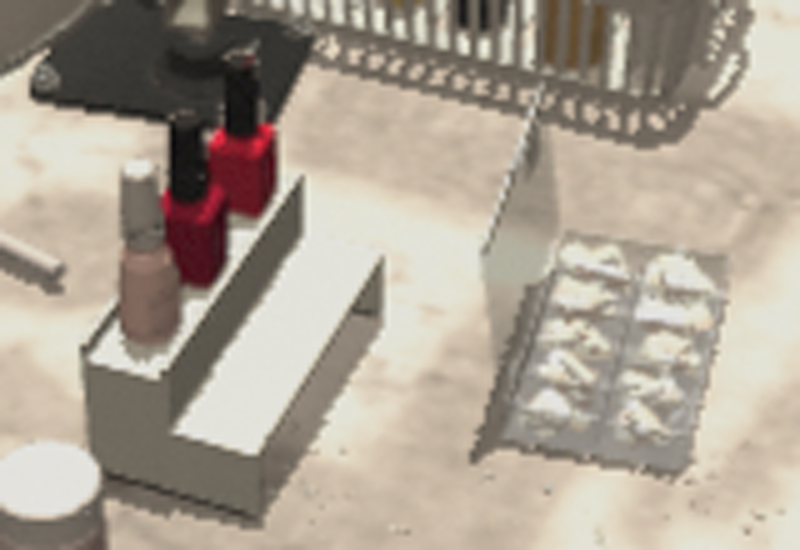

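The crops show these points:
- **Riser, top crop:** deck front edge from (66,222) to (330,220), rear-deck front edge from (66,133) to (343,131).
- **Box, top crop:** corners at about (230,365), (465,340), (485,482) and (245,515). The lid edge runs from (247,322) to (490,290).
- **Lid edge, side crop:** from (485,250) to (540,87).

```bash
python3 - <<'E'
from h import *
np.set_printoptions(precision=4,suppress=True)
T=lambda u,v:((u+.5)/4-.5+330,(v+.5)/4-.5+170)
S=lambda u,v:((u+.5)/5-.5+260,(v+.5)/5-.5+200)
for n,p,z in[('deckFL',(66,222),.041),('deckFR',(332,220),.041),('rearL',(66,133),.07),('rearR',(343,131),.07),('rearBL',(66,67),.07),
 ('hL',(230,365),.026),('hR',(465,340),.026),('fR',(485,482),.015),('fL',(245,515),.015)]: print(n,onz('top',T(*p),z))
for n,p,z in[('deckFL',(262,455),.041),('deckFR',(383,258),.041),('rearFR',(303,178),.07),('rearFL',(163,375),.07),('boxfR',(727,255),.02),('boxfL',(685,470),.0),('boxhL',(475,460),0)]: print('S',n,onz('side',S(*p),z))
print('lidL',tri(S(485,250),T(247,322)),'lidR',tri(S(540,87),T(490,290)))
o=bot.get_obs()
E
```

```text
deckFL [0.5574 0.0253 0.041 ]
deckFR [ 0.5601 -0.1263  0.041 ]
rearL [0.6021 0.0269 0.07  ]
rearR [ 0.6048 -0.1283  0.07  ]
rearBL [0.6404 0.0268 0.07  ]
hL [ 0.4783 -0.0688  0.026 ]
hR [ 0.494  -0.2034  0.026 ]
fR [ 0.4141 -0.2145  0.015 ]
fL [ 0.3942 -0.0774  0.015 ]
S deckFL [0.5525 0.0287 0.041 ]
S deckFR [ 0.5586 -0.1186  0.041 ]
S rearFR [ 0.6038 -0.1259  0.07  ]
S rearFL [0.5998 0.0282 0.07  ]
S boxfR [ 0.4153 -0.2137  0.02  ]
S boxfL [ 0.3916 -0.0802  0.    ]
S boxhL [ 0.4813 -0.0471  0.    ]
lidL (array([ 0.4894, -0.0675,  0.1061]), np.float64(0.0014326455832888376)) lidR (array([ 0.5104, -0.198 ,  0.1031]), np.float64(0.0026145541837987725))
```

```bash
python3 - <<'E'
from h import *
np.set_printoptions(precision=3,suppress=True)
for p in[(263,130),(367,130),(315,178)]: print('rim',onz('top',p,.306))
print('rim side',[onz('side',p,.306) for p in((180,195),(280,195),(230,220))])
for p in[(495,265),(495,135),(580,265)]: print('basket',onz('top',p,.1))
for p in[(360,190),(381,190),(406,190)]: print('bot',onz('top',p,.12))
print('jar',onz('top',(321,195),.05))
E
```

```text
rim [0.675 0.19  0.306]
rim [0.678 0.002 0.306]
rim [0.586 0.095 0.306]
rim side [array([0.752, 0.151, 0.306]), array([0.586, 0.078, 0.306]), array([0.626, 0.18 , 0.306])]
basket [ 0.461 -0.289  0.1  ]
basket [ 0.754 -0.305  0.1  ]
basket [ 0.463 -0.471  0.1  ]
bot [ 0.618 -0.     0.12 ]
bot [ 0.618 -0.045  0.12 ]
bot [ 0.619 -0.099  0.12 ]
jar [0.625 0.083 0.05 ]
```

```bash
cat >> h.py <<'E'
from scipy.spatial.transform import Rotation as Ro
def plan(pts,vmax=4.0,amax=8.0,cur=None):
    """pts: (x,y,z,psi_deg,tilt_deg back) ; prints rows in tool axes. psi: yaw of tool x; z down"""
    o=bot.get_obs(); p=np.array(o['eef_pos']); R=Ro.from_quat(o['eef_rot'])
    for q in pts:
        T=Ro.from_euler('z',q[3],degrees=True)*Ro.from_euler('x',180,degrees=True)
        if len(q)>4: T=Ro.from_euler('y',q[4],degrees=True)*T
        v=vmax if len(q)<6 else q[5]
        d=np.array(q[:3])-p; rv=(R.inv()*T).as_rotvec(degrees=True)
        n=max(1,int(np.ceil(max(np.linalg.norm(d)*100/v,np.linalg.norm(rv)/amax))))
        print('->',q,n,'rows')
        for i in range(n):
            s=R.inv().apply(d/n)*100
            print([np.round(s,2).tolist(),np.round(rv/n,2).tolist()]); R=R*Ro.from_rotvec(rv/n,degrees=True)
        p=np.array(q[:3])
E
python3 - <<'E'
from h import *
plan([(.36,-.33,.22,98),(.54,-.165,.18,98)])
E
```

```text
-> (0.36, -0.33, 0.22, 98) 10 rows
[[2.05, -2.31, 0.11], [-0.01, -0.01, -7.54]]
[[2.34, -2.02, 0.11], [-0.01, -0.01, -7.54]]
[[2.58, -1.7, 0.1], [-0.01, -0.01, -7.54]]
[[2.78, -1.35, 0.1], [-0.01, -0.01, -7.54]]
[[2.94, -0.97, 0.1], [-0.01, -0.01, -7.54]]
[[3.04, -0.58, 0.1], [-0.01, -0.01, -7.54]]
[[3.09, -0.17, 0.1], [-0.01, -0.01, -7.54]]
[[3.08, 0.23, 0.1], [-0.01, -0.01, -7.54]]
[[3.03, 0.64, 0.1], [-0.01, -0.01, -7.54]]
[[2.92, 1.03, 0.1], [-0.01, -0.01, -7.54]]
-> (0.54, -0.165, 0.18, 98) 7 rows
[[1.98, 2.87, 0.57], [-0.0, 0.0, 0.0]]
[[1.98, 2.87, 0.57], [-0.0, 0.0, 0.0]]
[[1.98, 2.87, 0.57], [-0.0, 0.0, 0.0]]
[[1.98, 2.87, 0.57], [-0.0, 0.0, 0.0]]
[[1.98, 2.87, 0.57], [-0.0, 0.0, 0.0]]
[[1.98, 2.87, 0.57], [-0.0, 0.0, 0.0]]
[[1.98, 2.87, 0.57], [-0.0, 0.0, 0.0]]
```

Request:
servo_tool --rows '[[[2.05,-2.3,0.1],[0,0,-7.5],1],[[2.35,-2.0,0.1],[0,0,-7.5],1],[[2.6,-1.7,0.1],[0,0,-7.5],1],[[2.8,-1.35,0.1],[0,0,-7.5],1],[[2.95,-0.95,0.1],[0,0,-7.5],1],[[3.05,-0.6,0.1],[0,0,-7.5],1],[[3.1,-0.15,0.1],[0,0,-7.5],1],[[3.1,0.25,0.1],[0,0,-7.5],1],[[3.05,0.65,0.1],[0,0,-7.5],1],[[2.9,1.05,0.1],[0,0,-7.5],1]]'

```text
time: 1.1
eef_pos: [0.3624, -0.329, 0.2208]
eef_rot: [0.657, 0.754, 0.0, -0.0]
force: [0.4, 0.2, -0.1]
gripper_width: -0.0
finger_force: 0.0
```

Request:
servo_tool --rows '[[[2,2.85,0.2],[0,0,0],1],[[2,2.85,0.2],[0,0,0],1],[[2,2.85,0.2],[0,0,0],1],[[2,2.85,0.2],[0,0,0],1],[[2,2.85,0.2],[0,0,0],1],[[2,2.85,0.2],[0,0,0],1],[[2,2.85,0.5],[0,0,0],1],[[0,0,0],[0,0,0],1],[[0,0,0],[0,0,0],1]]'

```text
time: 2.0
eef_pos: [0.5413, -0.1646, 0.2035]
eef_rot: [0.658, 0.753, -0.0, -0.001]
force: [-1.5, 0.1, -0.4]
gripper_width: 0.0
finger_force: 0.0
```

```bash
python3 - <<'E'
from h import *
plan([(.545,-.165,.075,98),(.50,-.171,.075,98,0,1.0)])
print(bot.get_obs()['qpos'],bot.get_obs()['force'])
E
```

```text
-> (0.545, -0.165, 0.075, 98) 4 rows
[[-0.02, 0.1, 3.21], [-0.02, -0.01, -0.07]]
[[-0.02, 0.09, 3.21], [-0.02, -0.01, -0.07]]
[[-0.02, 0.09, 3.21], [-0.02, -0.01, -0.07]]
[[-0.02, 0.09, 3.21], [-0.02, -0.01, -0.07]]
-> (0.5, -0.171, 0.075, 98, 0, 1.0) 5 rows
[[0.01, -0.91, -0.0], [0.0, 0.0, 0.0]]
[[0.01, -0.91, -0.0], [0.0, 0.0, 0.0]]
[[0.01, -0.91, -0.0], [0.0, 0.0, 0.0]]
[[0.01, -0.91, -0.0], [0.0, 0.0, 0.0]]
[[0.01, -0.91, -0.0], [0.0, 0.0, 0.0]]
[-4.74291150e-01  7.28245550e-02  1.87385906e+00 -4.57506197e-04
  1.19669044e+00 -6.08803905e-01] [-1.53653023  0.10282731 -0.44048689]
```

Request:
servo_tool --rows '[[[0,0.9,2],[0,0,0],1],[[0,0,3],[0,0,0],1],[[0,0,3],[0,0,0],1],[[0,0,2.5],[0,0,0],1],[[0,0,1.35],[0,0,0],1],[[0,0,0],[0,0,0],1]]'

```text
time: 2.6
eef_pos: [0.5484, -0.1642, 0.0836]
eef_rot: [0.659, 0.752, -0.001, -0.002]
force: [-0.7, 0.1, 0.7]
gripper_width: -0.0003
finger_force: 0.0
```

Request:
servo_tool --rows '[[[0,-0.7,0],[0,0,0],1],[[0,-0.7,0],[0,0,0],1],[[0,-0.7,0],[0,0,0],1],[[0,-0.7,0],[0,0,0],1],[[0,-0.7,0],[0,0,0],1],[[0,-0.85,0],[0,0,0],1],[[0,-0.75,0.1],[0,0,0],1],[[0,-0.75,0.15],[0,0,0],1],[[0,-0.75,0.2],[0,0,0],1],[[0,-0.75,0.25],[0,0,0],1],[[0,0,0],[0,0,0],1]]'

```text
time: 3.7
eef_pos: [0.4762, -0.1735, 0.078]
eef_rot: [0.659, 0.752, -0.0, -0.001]
force: [0.8, 0.9, 0.3]
gripper_width: -0.0
finger_force: 0.0
```

```bash
python3 - <<'E'
from h import *
print(bot.get_obs()['eef_pos'],bot.get_obs()['force'])
im=snap('side','s1.png'); cv2.imwrite('pics/s1c.png',cv2.resize(im[190:310,280:440,::-1],None,fx=4,fy=4,interpolation=2))
E
```

```text
[ 0.47620073 -0.17354467  0.07797758] [0.78891619 0.93152185 0.26014732]
```

View pics/s1c.png

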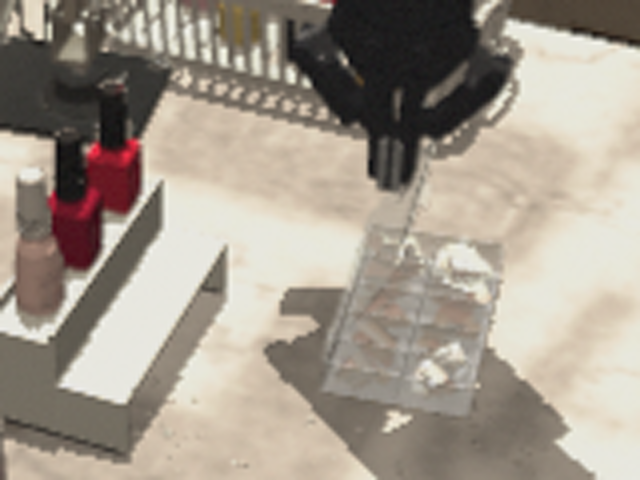

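The lid is leaning forward off the finger and the box hasn't moved. I'll keep following the arc down.

Request:
servo_tool --rows '[[[0,-0.6,0.5],[0,0,0],1],[[0,-0.6,0.5],[0,0,0],1],[[0,-0.5,0.6],[0,0,0],1],[[0,-0.5,0.6],[0,0,0],1],[[0,-0.3,0.5],[0,0,0],1],[[0,-0.2,0.5],[0,0,0],1],[[0,-0.1,0.4],[0,0,0],1],[[0,0,0],[0,0,0],1],[[0,0,0],[0,0,0],1]]'

```text
time: 4.65
eef_pos: [0.45, -0.1776, 0.0428]
eef_rot: [0.659, 0.753, 0.0, 0.0]
force: [-0.7, 0.7, -0.7]
gripper_width: 0.0002
finger_force: 0.0
```

Request:
servo_tool --rows '[[[0,0,0.4],[0,0,0],1],[[0,0,0.3],[0,0,0],1],[[0,0,0],[0,0,0],1],[[0,0,-1],[0,0,0],1],[[0,0,-3],[0,0,0],1],[[-3,0,-3],[0,0,0],0.2],[[-4,0,-3],[0,0,0],0.2],[[-4,0,0],[0,0,0],0.2],[[-1,0,0],[0,0,0],0.2],[[0,0,0],[0,0,0],0.2]]'

```text
time: 5.65
eef_pos: [0.4658, -0.2978, 0.1365]
eef_rot: [0.659, 0.752, 0.0, 0.0]
force: [-0.9, 1.6, -0.0]
gripper_width: 0.0339
finger_force: 0.0
```

```bash
python3 - <<'E'
from h import *
o=bot.get_obs();print(o['eef_pos'],o['force'],o['gripper_width'])
im=snap('side','s2.png'); im2=snap('top','t2.png')
a=cv2.resize(im[200:300,300:420],None,fx=4,fy=4,interpolation=2)
b=cv2.resize(im2[225:325,360:460],None,fx=4,fy=4,interpolation=2)
b2=np.zeros((400,400,3),np.uint8);b2[:]=b
cv2.imwrite('pics/c2.png',np.hstack([a[:,:400],b2])[:,:,::-1])
E
```

```text
[ 0.46575031 -0.29775899  0.13645057] [-0.91679961  1.63853824 -0.01139548] 0.03393088612554313
```

View pics/c2.png

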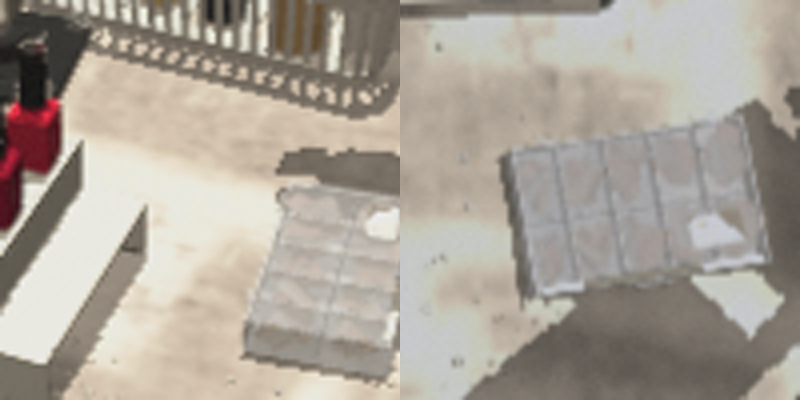

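The lid lies shut. In the top crop its corners are at about (510,153), (745,118), (770,262) and (530,297).

```bash
python3 - <<'E'
from h import *
np.set_printoptions(precision=4,suppress=True)
T=lambda u,v:((u-400+.5)/4-.5+360,(v+.5)/4-.5+225)
P=[onz('top',T(*p),.026)[:2] for p in((510,153),(745,118),(770,262),(530,290))]
print(np.array(P),np.mean(P,0)); d=P[0]-P[1];e=P[3]-P[2]
print([np.degrees(np.arctan2(-q[0],q[1])) for q in(d,e)],np.linalg.norm(d))
E
```

```text
[[ 0.4737 -0.0687]
 [ 0.4951 -0.2034]
 [ 0.4131 -0.2144]
 [ 0.3963 -0.0787]] [ 0.4446 -0.1413]
[np.float64(9.018161887675802), np.float64(7.085804489276909)] 0.13637712584664732
```

```bash
python3 - <<'E'
from h import *
plan([(.457,-.230,.136,98,0,4),(.457,-.230,.01,98,0,3)])
E
```

```text
-> (0.457, -0.23, 0.136, 98, 0, 4) 2 rows
[[3.29, 0.03, -0.04], [-0.04, -0.06, -0.19]]
[[3.29, 0.04, -0.04], [-0.04, -0.06, -0.19]]
-> (0.457, -0.23, 0.01, 98, 0, 3) 5 rows
[[0.0, -0.0, 2.52], [0.0, 0.0, -0.0]]
[[0.0, -0.0, 2.52], [0.0, 0.0, -0.0]]
[[0.0, -0.0, 2.52], [0.0, 0.0, -0.0]]
[[0.0, -0.0, 2.52], [0.0, 0.0, -0.0]]
[[0.0, -0.0, 2.52], [0.0, 0.0, -0.0]]
```

Request:
servo_tool --rows '[[[3.3,0,0],[0,0,0],0.2],[[3.3,0,0],[0,0,0],0.2],[[0,0,2.5],[0,0,0],0.2],[[0,0,2.5],[0,0,0],0.2],[[0,0,2.5],[0,0,0],0.2],[[0,0,2.5],[0,0,0],0.2],[[0,0,1.3],[0,0,0],0.2],[[0,0,1.2],[0,0,0],0.2],[[0,0,0],[0,0,0],0.2],[[0,0,0],[0,0,0],0.2]]'

```text
time: 6.75
eef_pos: [0.4574, -0.2311, 0.0114]
eef_rot: [0.658, 0.753, 0.0, 0.0]
force: [0.0, -1.0, 0.1]
gripper_width: 0.0341
finger_force: 0.0
```

```bash
python3 - <<'E'
from h import *
plan([(.4545,-.215,.01,98,0,.8),(.4518,-.1315,.01,91.3,0,.8)])
E
```

```text
-> (0.4545, -0.215, 0.01, 98, 0, 0.8) 3 rows
[[0.55, -0.02, 0.04], [0.01, 0.01, -0.12]]
[[0.55, -0.02, 0.04], [0.01, 0.01, -0.12]]
[[0.55, -0.02, 0.05], [0.01, 0.01, -0.12]]
-> (0.4518, -0.1315, 0.01, 91.3, 0, 0.8) 11 rows
[[0.76, 0.08, 0.0], [-0.0, -0.0, 0.61]]
[[0.76, 0.07, 0.0], [-0.0, -0.0, 0.61]]
[[0.76, 0.07, 0.0], [-0.0, -0.0, 0.61]]
[[0.76, 0.06, 0.0], [-0.0, -0.0, 0.61]]
[[0.76, 0.05, 0.0], [-0.0, -0.0, 0.61]]
[[0.76, 0.04, 0.0], [-0.0, -0.0, 0.61]]
[[0.76, 0.03, 0.0], [-0.0, -0.0, 0.61]]
[[0.76, 0.02, 0.0], [-0.0, -0.0, 0.61]]
[[0.76, 0.02, 0.0], [-0.0, -0.0, 0.61]]
[[0.76, 0.01, 0.0], [-0.0, -0.0, 0.61]]
[[0.76, 0.0, 0.0], [-0.0, -0.0, 0.61]]
```

Request:
servo_tool --rows '[[[0.55,0,0.05],[0,0,0],0.2],[[0.55,0,0.05],[0,0,0],0.2],[[0.55,0,0],[0,0,0],0.2],[[0.75,0.1,0],[0,0,0.6],0.2],[[0.75,0.1,0],[0,0,0.6],0.2],[[0.75,0.05,0],[0,0,0.6],0.2],[[0.75,0.05,0],[0,0,0.6],0.2],[[0.75,0.05,0],[0,0,0.6],0.2],[[0,0,0],[0,0,0],0.2]]'

```text
time: 7.65
eef_pos: [0.4537, -0.1755, 0.0094]
eef_rot: [0.678, 0.735, 0.0, -0.001]
force: [-0.6, -0.2, 0.1]
gripper_width: 0.034
finger_force: 0.0
```

Request:
servo_tool --rows '[[[0.75,0.05,0],[0,0,0.6],0.2],[[0.75,0.05,0],[0,0,0.6],0.2],[[0.75,0,0],[0,0,0.6],0.2],[[0.75,0,0],[0,0,0.6],0.2],[[0.75,0,0],[0,0,0.6],0.2],[[0.5,0,0],[0,0,0.6],0.2],[[0.3,0,0],[0,0,0],0.2],[[0,0,0],[0,0,0],0.2],[[0,0,0],[0,0,0],0.2]]'

```text
time: 8.55
eef_pos: [0.4528, -0.1314, 0.0099]
eef_rot: [0.701, 0.713, 0.0, -0.0]
force: [-0.0, -0.3, 0.0]
gripper_width: 0.034
finger_force: 0.0
```

```bash
python3 - <<'E'
from h import *
o=bot.get_obs();print(o['eef_pos'],o['qpos'])
im=snap('side','s3.png'); im2=snap('top','t3.png')
a=cv2.resize(im[210:310,260:360],None,fx=4,fy=4,interpolation=2)
b=cv2.resize(im2[200:300,345:445],None,fx=4,fy=4,interpolation=2)
cv2.imwrite('pics/c3.png',np.hstack([a,b])[:,:,::-1])
E
```

```text
[ 0.45275723 -0.13143265  0.00988912] [-4.98367055e-01  1.57465150e-01  2.19679681e+00  3.87937893e-04
  7.87417445e-01 -5.16350349e-01]
```

View pics/c3.png

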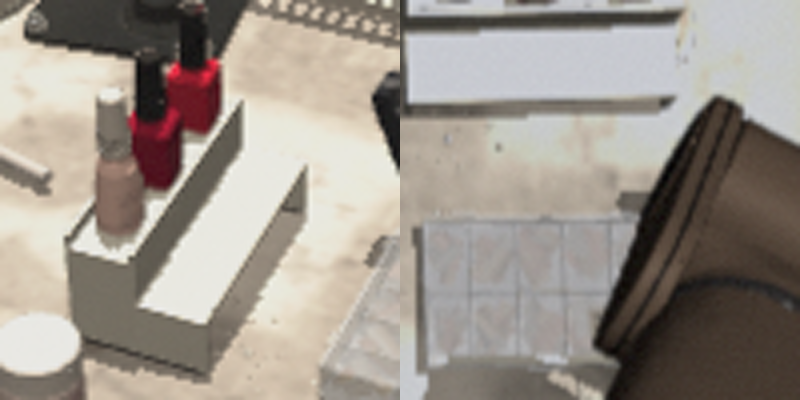

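The box followed squarely; its left edge is at crop column 424, against the riser's 408. Next I'll back off, rise and come round to the front with a slight tilt so the arm can reach.

```bash
python3 - <<'E'
from h import *
plan([(.455,-.165,.012,91,0,3),(.45,-.165,.11,91,0,4),(.385,-.053,.11,1.3,12,4)])
E
```

```text
-> (0.455, -0.165, 0.012, 91, 0, 3) 2 rows
[[-1.67, 0.08, -0.11], [0.0, -0.0, 0.0]]
[[-1.67, 0.08, -0.11], [0.0, -0.0, 0.0]]
-> (0.45, -0.165, 0.11, 91, 0, 4) 3 rows
[[0.0, -0.17, -3.27], [0.0, 0.0, 0.0]]
[[0.0, -0.17, -3.27], [0.0, 0.0, 0.0]]
[[0.0, -0.17, -3.27], [0.0, 0.0, 0.0]]
-> (0.385, -0.053, 0.11, 1.3, 12, 4) 12 rows
[[0.94, -0.53, -0.0], [0.8, -0.77, 7.45]]
[[0.87, -0.64, -0.0], [0.8, -0.77, 7.45]]
[[0.78, -0.75, -0.01], [0.8, -0.77, 7.45]]
[[0.67, -0.84, -0.0], [0.8, -0.77, 7.45]]
[[0.56, -0.92, 0.0], [0.8, -0.77, 7.45]]
[[0.43, -0.99, 0.01], [0.8, -0.77, 7.45]]
[[0.3, -1.04, 0.02], [0.8, -0.77, 7.45]]
[[0.16, -1.07, 0.03], [0.8, -0.77, 7.45]]
[[0.03, -1.08, 0.04], [0.8, -0.77, 7.45]]
[[-0.11, -1.07, 0.06], [0.8, -0.77, 7.45]]
[[-0.25, -1.05, 0.07], [0.8, -0.77, 7.45]]
[[-0.38, -1.0, 0.09], [0.8, -0.77, 7.45]]
```

Request:
servo_tool --rows '[[[-1.7,0.1,-0.1],[0,0,0],0.2],[[-1.7,0.1,-0.1],[0,0,0],0.2],[[0,-0.2,-3.3],[0,0,0],-0.2],[[0,-0.2,-3.3],[0,0,0],-0.2],[[0,-0.2,-3.3],[0,0,0],-0.2],[[0,0,0],[0,0,0],-0.2]]'

```text
time: 9.25
eef_pos: [0.4525, -0.1684, 0.1162]
eef_rot: [0.701, 0.713, 0.001, 0.005]
force: [1.0, -0.8, 0.2]
gripper_width: 0.0514
finger_force: 0.0
```

Request:
servo_tool --rows '[[[0.95,-0.55,0],[0.8,-0.77,7.45],-0.2],[[0.85,-0.65,0],[0.8,-0.77,7.45],-0.2],[[0.8,-0.75,0],[0.8,-0.77,7.45],-0.2],[[0.65,-0.85,0],[0.8,-0.77,7.45],-0.2],[[0.55,-0.9,0],[0.8,-0.77,7.45],-0.2],[[0.45,-1,0],[0.8,-0.77,7.45],-0.2],[[0.3,-1.05,0],[0.8,-0.77,7.45],-0.2],[[0.15,-1.05,0.05],[0.8,-0.77,7.45],-0.2],[[0.05,-1.1,0.05],[0.8,-0.77,7.45],-0.2],[[-0.1,-1.05,0.05],[0.8,-0.77,7.45],-0.2],[[-0.25,-1.05,0.05],[0.8,-0.77,7.45],-0.2],[[-0.4,-1,0.1],[0.8,-0.77,7.45],-0.2]]'

```text
time: 10.45
eef_pos: [0.3837, -0.0536, 0.1102]
eef_rot: [0.994, 0.008, -0.105, -0.001]
force: [-0.1, -0.3, 0.5]
gripper_width: 0.051
finger_force: 0.0
```

Request:
servo_tool --rows '[[[0,0,0],[0,0,0],-0.2],[[0,0,0],[0,0,0],-0.2]]'

```text
time: 10.65
eef_pos: [0.3841, -0.054, 0.1105]
eef_rot: [0.994, 0.012, -0.105, -0.001]
force: [0.2, -0.2, 0.7]
gripper_width: 0.0516
finger_force: 0.0
```

```bash
python3 - <<'E'
from h import *
np.set_printoptions(precision=3,suppress=True)
o=bot.get_obs();print(np.array(o['qpos']))
plan([(.385,-.053,.11,1.3,12,4),(.385,-.053,.01,1.3,12,4)])
im=snap('side','s4.png'); im2=snap('top','t4.png')
a=cv2.resize(im[210:310,260:360],None,fx=4,fy=4,interpolation=2)
b=cv2.resize(im2[200:300,345:445],None,fx=4,fy=4,interpolation=2)
cv2.imwrite('pics/c4.png',np.hstack([a,b])[:,:,::-1])
E
```

```text
[-0.355 -0.097  2.239 -0.078  1.197  1.227]
-> (0.385, -0.053, 0.11, 1.3, 12, 4) 1 rows
[[0.1, -0.1, 0.03], [0.02, 0.02, 0.11]]
-> (0.385, -0.053, 0.01, 1.3, 12, 4) 3 rows
[[0.69, 0.02, 3.26], [-0.0, -0.0, 0.0]]
[[0.69, 0.02, 3.26], [-0.0, -0.0, 0.0]]
[[0.69, 0.02, 3.26], [-0.0, -0.0, 0.0]]
```

View pics/c4.png

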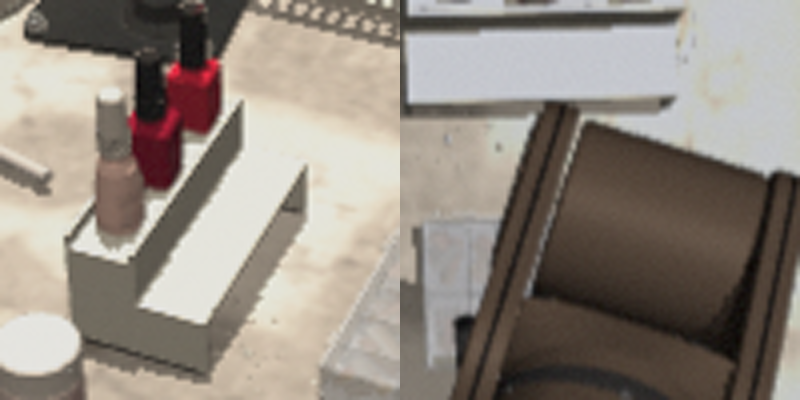

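The box is undisturbed, with its left edge at crop (424,220) to (428,362). I'll work out its lateral position and descend in front of it.

Request:
servo_tool --rows '[[[0.75,0,3.25],[0,0,0],-0.2],[[0.7,0,3.25],[0,0,0],-0.2],[[0.5,0,2.2],[0,0,0],-0.2],[[0.3,0,1.1],[0,0,0],-0.2],[[0,0,0],[0,0,0],-0.2],[[0,0,0],[0,0,0],-0.2]]'

```text
time: 11.35
eef_pos: [0.3865, -0.0535, 0.011]
eef_rot: [0.995, 0.011, -0.104, -0.001]
force: [0.7, 0.4, 0.1]
gripper_width: 0.0508
finger_force: 0.0
```

```bash
python3 - <<'E'
from h import *
np.set_printoptions(precision=4,suppress=True)
T=lambda u,v:((u-400+.5)/4-.5+345,(v+.5)/4-.5+200)
for p in((424,220),(428,355)): print(onz('top',T(*p),.026))
for p in((408,102),(668,98)): print(onz('top',T(*p),.041))
o=bot.get_obs();print(o['qpos'],o['force'])
E
```

```text
[0.4919 0.0143 0.026 ]
[0.4151 0.0122 0.026 ]
[0.5574 0.0242 0.041 ]
[ 0.5612 -0.124   0.041 ]
[-0.3519  0.1054  2.2678 -0.0875  0.966   1.2535] [0.7146 0.3839 0.0759]
```

Request:
servo_tool --rows '[[[0.1,0,0.4],[0,0,0],-0.2],[[0.68,0,-0.14],[0,0,0],-0.2],[[0.68,0,-0.14],[0,0,0],-0.2],[[0.68,0,-0.14],[0,0,0],-0.2],[[0.68,0,-0.14],[0,0,0],-0.2],[[0.68,0,-0.14],[0,0,0],-0.2],[[0.68,0,-0.14],[0,0,0],-0.2],[[0.68,0,-0.14],[0,0,0],-0.2],[[0.68,0,-0.14],[0,0,0],-0.2],[[0,0,0],[0,0,0],-0.2]]'

```text
time: 12.35
eef_pos: [0.4428, -0.052, 0.0061]
eef_rot: [0.995, 0.011, -0.104, -0.001]
force: [-1.6, -0.1, 1.0]
gripper_width: 0.0511
finger_force: 0.7
```

```bash
python3 - <<'E'
from h import *
print(bot.get_obs()['force'],bot.get_obs()['eef_pos'])
plan([(.49,-.0515,.006,1.3,0,.7)],amax=2)
E
```

```text
[-1.59324824 -0.09104343  1.01909974] [ 0.44276672 -0.05203895  0.00612617]
-> (0.49, -0.0515, 0.006, 1.3, 0, 0.7) 7 rows
[[0.66, 0.01, -0.14], [-0.03, 1.7, -0.0]]
[[0.66, 0.01, -0.12], [-0.03, 1.7, -0.0]]
[[0.67, 0.01, -0.1], [-0.03, 1.7, -0.0]]
[[0.67, 0.01, -0.08], [-0.03, 1.7, -0.0]]
[[0.67, 0.01, -0.06], [-0.03, 1.7, -0.0]]
[[0.67, 0.01, -0.04], [-0.03, 1.7, -0.0]]
[[0.67, 0.01, -0.02], [-0.03, 1.7, -0.0]]
```

Request:
servo_tool --rows '[[[0.66,0,-0.14],[0,1.7,0],-0.2],[[0.66,0,-0.12],[0,1.7,0],-0.2],[[0.67,0,-0.1],[0,1.7,0],-0.2],[[0.67,0,-0.08],[0,1.7,0],-0.2],[[0.67,0,-0.06],[0,1.7,0],-0.2],[[0.67,0,-0.04],[0,1.7,0],-0.2],[[0.67,0,-0.02],[0,1.7,0],-0.2],[[0,0,0],[0,0,0],-0.2]]'

```text
time: 13.15
eef_pos: [0.4893, -0.0511, 0.006]
eef_rot: [1.0, 0.011, 0.0, -0.002]
force: [-0.0, 0.3, -0.0]
gripper_width: 0.0508
finger_force: 0.0
```

```bash
python3 - <<'E'
from h import *
o=bot.get_obs();print(o['eef_pos'],o['qpos'],o['force'])
im=snap('side','s5.png'); im2=snap('top','t5.png')
a=cv2.resize(im[210:310,260:360],None,fx=4,fy=4,interpolation=2)
b=cv2.resize(im2[170:270,335:435],None,fx=4,fy=4,interpolation=2)
cv2.imwrite('pics/c5.png',np.hstack([a,b])[:,:,::-1])
E
```

```text
[ 0.48928018 -0.05106326  0.00604475] [-0.31266334  0.20545458  2.14883361  0.00572627  0.78796606  1.23277541] [-0.03904188  0.2550658  -0.01120887]
```

View pics/c5.png

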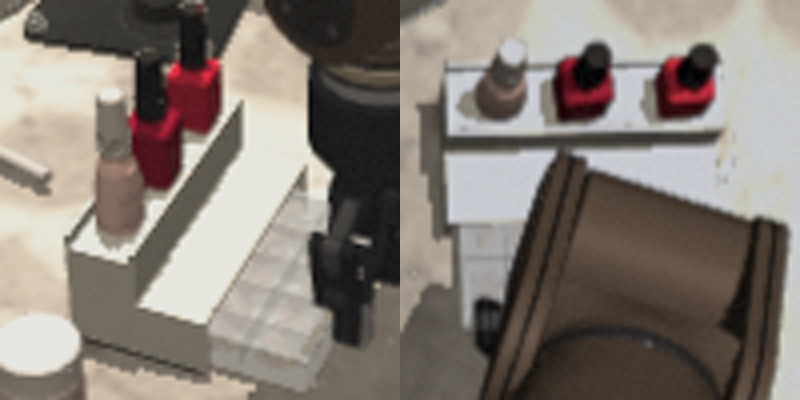

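The box's back edge is just entering under the deck with the lid shut. Its left edge is at crop column 459, against the riser's 446. I'll check the lateral clearance before going deeper.

```bash
python3 - <<'E'
from h import *
np.set_printoptions(precision=4,suppress=True)
T=lambda u,v:((u-400+.5)/4-.5+335,(v+.5)/4-.5+170)
S=lambda u,v:((u+.5)/4-.5+260,(v+.5)/4-.5+210)
print('box L',[onz('top',T(*p),.026) for p in((458,226),(463,325))])
print('riser L',[onz('top',T(*p),z) for p,z in(((446,222),.041),((446,133),.07))],'R',[onz('top',T(*p),z) for p,z in(((724,131),.07),)])
print('side: boxLF bottom',onz('side',S(322,392),0),'boxLF top',onz('side',S(331,352),.027),'riser LF bottom',onz('side',S(210,377),0),'riser LF top',onz('side',S(212,323),.041),'riser RF top',onz('side',S(306,167),.041))
E
```

```text
box L [array([0.5583, 0.0176, 0.026 ]), array([0.5006, 0.0148, 0.026 ])]
riser L [array([0.5574, 0.0253, 0.041 ]), array([0.6021, 0.0269, 0.07  ])] R [array([ 0.6048, -0.1289,  0.07  ])]
side: boxLF bottom [ 0.4914  0.0138 -0.    ] boxLF top [0.4889 0.0083 0.027 ] riser LF bottom [0.553  0.0288 0.    ] riser LF top [0.5515 0.0275 0.041 ] riser RF top [ 0.5585 -0.1179  0.041 ]
```

Clearance is about 3–6 mm a side, so I'll continue with a slight bias to the right and watch the force near the stop.

Request:
servo_tool --rows '[[[0.6,0.03,0],[0,0,0],-0.2],[[0.6,0.03,0],[0,0,0],-0.2],[[0.6,0.03,0],[0,0,0],-0.2],[[0.6,0.03,0],[0,0,0],-0.2],[[0.6,0.02,0],[0,0,0],-0.2],[[0.6,0,0],[0,0,0],-0.2],[[0.4,0,0],[0,0,0],-0.2],[[0.2,0,0],[0,0,0],-0.2],[[0,0,0],[0,0,0],-0.2]]'

```text
time: 14.15
eef_pos: [0.5311, -0.0515, 0.0058]
eef_rot: [1.0, 0.011, -0.0, -0.002]
force: [-0.2, 0.7, 0.4]
gripper_width: 0.0513
finger_force: 0.0
```

Request:
servo_tool --rows '[[[0.2,0,0],[0,0,0],-0.2],[[0.2,0,0],[0,0,0],-0.2],[[0.2,0,0],[0,0,0],-0.2],[[0,0,0],[0,0,0],-0.2]]'

```text
time: 14.55
eef_pos: [0.537, -0.0513, 0.0057]
eef_rot: [1.0, 0.011, -0.0, -0.002]
force: [0.3, 0.3, 0.8]
gripper_width: 0.0514
finger_force: 0.3
```

Request:
servo_tool --rows '[[[0.15,0,0],[0,0,0],-0.2],[[0.15,0,0],[0,0,0],-0.2],[[0.1,0,0],[0,0,0],-0.2],[[0,0,0],[0,0,0],-0.2]]'

```text
time: 14.95
eef_pos: [0.5409, -0.0512, 0.0057]
eef_rot: [1.0, 0.011, -0.001, -0.002]
force: [-2.4, 0.1, 0.8]
gripper_width: 0.0511
finger_force: 0.5
```

Request:
servo_tool --rows '[[[0.1,0,0],[0,0,0],-0.2],[[0.1,0,0],[0,0,0],-0.2],[[0,0,0],[0,0,0],-0.2]]'

```text
time: 15.25
eef_pos: [0.541, -0.0512, 0.0056]
eef_rot: [1.0, 0.011, -0.003, -0.002]
force: [-7.1, -1.4, 5.8]
gripper_width: 0.0514
finger_force: 3.6
```

The TCP has stalled at x = 0.541, the predicted home position. I'll add a little more push to seat it, then back away.

Request:
servo_tool --rows '[[[0.1,0,0],[0,0,0],-0.2],[[0.1,0,0],[0,0,0],-0.2],[[0,0,0],[0,0,0],-0.2]]'

```text
time: 15.55
eef_pos: [0.541, -0.0511, 0.0054]
eef_rot: [1.0, 0.011, -0.006, -0.003]
force: [-12.4, -1.4, 9.9]
gripper_width: 0.0513
finger_force: 6.4
```

Request:
servo_tool --rows '[[[-0.5,0,0],[0,0,0],-0.2],[[-1,0,0],[0,0,0],-0.2],[[-2,0,0],[0,0,0],-0.2],[[-2,0,-1],[0,0,0],-0.2],[[0,0,-4],[0,0,0],-0.2],[[0,2,-4],[0,0,0],-0.2],[[0,4,-3],[0,0,0],-0.2],[[0,4,0],[0,0,0],-0.2],[[0,4,0],[0,0,0],-0.2],[[0,4,0],[0,0,0],-0.2],[[0,4,0],[0,0,0],-0.2],[[0,0,0],[0,0,0],-0.2]]'

```text
time: 16.75
eef_pos: [0.4948, -0.2773, 0.1255]
eef_rot: [1.0, 0.008, 0.001, -0.001]
force: [0.8, 0.2, -0.4]
gripper_width: 0.0513
finger_force: 0.0
```

```bash
python3 - <<'E'
from h import *
o=bot.get_obs();print(o['eef_pos'],o['force'])
im=snap('side','s6.png'); im2=snap('top','t6.png')
a=cv2.resize(im[210:310,260:360],None,fx=4,fy=4,interpolation=2)
b=cv2.resize(im2[160:260,335:435],None,fx=4,fy=4,interpolation=2)
cv2.imwrite('pics/c6.png',np.hstack([a,b])[:,:,::-1])
E
```

```text
[ 0.49480758 -0.27734532  0.12547251] [ 0.76054997  0.18715083 -0.36281169]
```

View pics/c6.png

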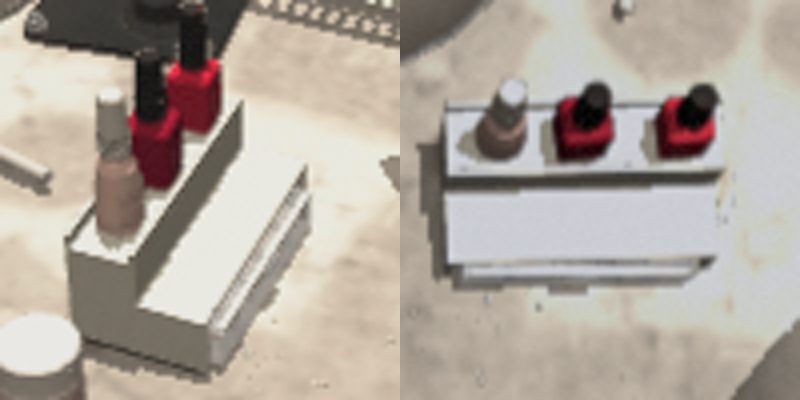

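The box is home: its front strip shows evenly just out of the deck, from crop (463,272) to (697,270). The lid is flat, the bottles are in place, and the arm is clear.

```bash
python3 -c "
from plant import ticket; print(ticket.close_job())"
```

```text
the job is handed in; nothing more can be done
None
```

The lid was tipped shut in front of the riser, the box was pushed square and fully home against the back panel with the lid flat, and the job was handed in at about 17 s with the bottles still in place.

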